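# Set the tumbler timer and start it

### The arm

A 6-joint arm with a two-finger parallel gripper is mounted at the origin on the work surface. World frame = base frame: x ahead of the robot, y to its left, z up, the work surface at z = 0. Lengths are in mm, angles in rad, forces in N, time in s.
With the tool pointing down it reaches from about 350 to 975 mm from the base axis. Payload 7.1 kg.
Tool frame: the origin (TCP) lies on the centre line of the jaws, within the pads' length; the fingertips stand 25 mm ahead of it and the grasp point (between the pads) lies 6 mm ahead of it (ctrl.nose_length is the distance from the TCP to the fingertips, in mm); x points along the fingers, y is the direction in which the jaws open and shut, and the axes are right-handed (so a half turn about x gives the same grasp; the last joint's range is limited). The gripper opens to 88 mm and grips with 3 to 60 N. Pads are 20 mm wide; open, the fingers measure 115 mm over their backs; the gripper's body (75 mm by 178 mm) begins 61 mm behind the grasp point.
Start: joints at [-1.316, 0.423, 1.63, -0, 1.089, -0.019], TCP at [169.013, -601.697, 247.675] pointing down, gripper open.
Joint ranges: [-3, 3], [-0.9, 2.11], [0.09, 2.58], [-1.31, 4.45], [0.11, 2.69], [-2.54, 2.54]. Speed limits (rad/s): [2.39, 2.39, 3.01, 3.14, 3.14, 3.14].

### API

Orientations are given as a rotation vector (axis times angle).
In Python, from workcell import ctrl gives the robot as it stands.
- The arm moves only by the tool arm_command, never from a script. Its argument "deltas" is a list of rows, each a list of 4 numbers: the shift along the tool's x, y, z in m, then the turn about the tool's x in rad. In form: [[tx, ty, tz, yaw], ...]. A call has 1 to 10 rows; each row shifts and turns the pose as measured when the row begins, along the tool's axes as they then stand; what a row does not reach is not made up. A row lasts 1/10 s, in which the tool goes at most 50 mm and 8.59 degrees, less where a joint would pass 70% of its speed; a pose out of reach is approached as far as the arm can. A call is refused whole if a number of a shift passes 0.05 or a number of a turn 0.15, either way. A call with a gripper value outside its range is refused whole. "hand" is the finger opening in m, from 0 to 0.0878, set as the call begins (left out, the last holds). The fingers move at their own pace and stop on an object; the grip force is fixed at half the most. Time passes only in rows, so rows that do not move let the fingers close. It gives the time, the measured TCP pose, the force and the opening at its end, in the units of the state.
- ctrl.get_obs(): the state, without advancing time (a new reading comes with each control period).
- ctrl.get_image(name): name is "side" or "top" or "wrist"; returns the picture (420x560x3 uint8, red, green, blue); there is no depth.
- ctrl.get_calibration(name): a dict with "fx", "fy", "cx", "cy" (pixels), "R" (3x3) and "t" (3): a world point X has camera coordinates R X + t. Camera axes: x right, y down, z forward; pixel columns grow to the right and rows downward; lengths in mm; the calibration is good to about 2 mm. The wrist camera is an equidistant fisheye: a pixel r from the principal point sees the ray r / f radians off the axis. A picture is of the moment at which its call begins: read the wrist's pose just before it. get_calibration takes no time and is no camera call; for the wrist camera it gives the pose at the moment of the call.
- ctrl.close_job(): hands the job in, once; it reports no verdict.
The state is a dict: "t": time; "qpos": joint angles; "qvel": joint speeds; "joint_torque": joint torques, N m; "ee_pos": TCP position; "orientation": TCP orientation; "ft_force": force on the tool from outside, world axes, zero at the start; "moment": the same for the moment, N m; "width": finger opening in mm.
Only numpy, scipy, OpenCV 4.12 (cv2) and the standard library are available. Lean on these libraries where they do the work, as an engineer would, in place of code of your own. Each camera call takes 0.05 s, during which the arm holds its last target.

### The job

Set the barrel tumbler's timer to 62 minutes: roll its two knurled thumbwheels by their edges, pressing lightly, until the left one shows 6 and the right one shows 2, each clicked squarely into the window. Only then push the start lever over, fully away from the robot. Leave the other things on the bench where they are.

Things in the scene. Friction and masses are not known exactly. Their poses are not given: they have to be found in the camera images.
- timer_box: Grey metal box fixed to the bench, 120 (x) by 140 (y) by 60 mm high; origin at the centre of its underside, x away from the robot, y to the left, z up. Two black and grey knurled wheels stand out of its top at y = +38 and -38 mm, the window hood between them. Pressing on it with over 40 N breaks the wheels' pivots.
- window (a point): Centre of the window on top of the timer box, at (0, 0, 67) mm in its frame. The dark steel hood, 37 (x) by 37 (y) mm, reaches 67 mm above the bench; its 17 mm long opening shows two black drums with white digits side by side, left the tens, right the units, upright as seen from the robot's side. Each drum turns with the wheel next to it.
- left_wheel_top (a point): Highest point of the left wheel's knurled rim, mid-width, at (0, +38, 74) mm in the box's frame; axes as the box's. The rim is a disc of 32 mm radius, 14 mm wide, axle along the box's y at 42 mm height, with 24 rounded ridges across its edge. It stands 14 mm out of the box's top over 53 mm of length; reach it from above.
- right_wheel_top (a point): Highest point of the right wheel's knurled rim, mid-width, at (0, -38, 74) mm in the box's frame; axes as the box's. The rim is a disc of 32 mm radius, 14 mm wide, axle along the box's y at 42 mm height, with 24 rounded ridges across its edge. It stands 14 mm out of the box's top over 53 mm of length; reach it from above.
- left_wheel (a joint): Angle (rad) of the left wheel (tens): digit shown = value / 0.6283; end stops just past 0 and 9 (no way round). Grows as the wheel's top moves along the box's +x, away from the robot. A click stop at each digit: left within a third of a digit it clicks home. About 1.2 N along the rim passes a click; a fingertip pressed on it with 4 to 12 N turns it, a lighter one slips. Starts at 1 to 4.
- right_wheel (a joint): Angle (rad) of the right wheel (units): digit shown = value / 0.6283; end stops just past 0 and 9 (no way round). Grows as the wheel's top moves along the box's +x, away from the robot. A click stop at each digit: left within a third of a digit it clicks home. About 1.2 N along the rim passes a click; a fingertip pressed on it with 4 to 12 N turns it, a lighter one slips. Starts at 4 to 7.
- start_lever_base: Grey block carrying the start lever, fixed to the bench beside the timer box (left or right of it, 140 to 150 mm off, its front turned up to 0.15 rad from the box's); 70 (x) by 50 by 25 mm, lever pivot on its centre at 22 mm height; origin at the centre of its underside, x away from the robot in the lever's swing direction, z up.
- start_lever_tip (a point): Tip of the steel start lever, the centre of a 26 mm steel ball on a 10 mm rod, 70 mm from the pivot (22 mm above the bench); it leans to the block's -x (towards the robot) when off and to +x when on.
- start_lever (a joint): Lean of the start lever (rad): 0 is fully towards the robot (off), 1.0 fully away (on, a stop), 0.5 upright; it starts at 0 to 0.12 and stays where it is left; about 1 N at the tip moves it.
- findings_jar: Bystander: glass jar with an aluminium cap, 52 mm across, 60 mm high, standing on the other side of the timer box from the lever; origin at the centre of its underside.
- pliers: Bystander: pliers with black grips lying flat, about 140 mm long (along x), 12 mm high; origin under the middle.
- needle_file: Bystander: file with a wooden handle lying flat, 170 mm long (along x), 14 mm high; origin under the middle.
- ring_clamp: Bystander: wooden ring clamp with a brass band lying flat, 120 (x) by 24 by 20 mm; origin under the middle.
- polish_bar: Bystander: red-brown bar of polishing compound, 110 (x) by 45 by 35 mm; origin under its centre.
- bench_block: Bystander: square steel bench block, 70 by 70 by 22 mm; origin under its centre.
Mind the look-alikes: they are no part of the job. Leave any purple look-alike of the start_lever_base alone.

How it is judged (in metres and radians):
On the way, in this order (a step that is already met when the one before it is completed fails the run):
1. both wheels are set: left shows 6, right shows 2 (value of joint left_wheel between 3.62 and 3.92 rad and value of joint right_wheel between 1.107 and 1.407 rad), for 0.2 s.
2. the start lever has been pushed over, away from the robot (value of joint start_lever above 0.8 rad), for 0.2 s.
At the end, for the whole second after the job is handed in: The left wheel stands at 6 and the right wheel at 2, each within 0.15 rad (a quarter of a digit), and the start lever is over by more than 0.8 of its 1.0 rad (all of step 1 and value of joint start_lever above 0.8 rad); the robot touches nothing.
It fails at once if the start lever is pushed past 0.5 rad while the wheels do not show 62 (within 0.15 rad) (value of joint start_lever above 0.5 rad and not (value of joint left_wheel between 3.62 and 3.92 rad and value of joint right_wheel between 1.107 and 1.407 rad)).
It fails at once if the robot presses on the timer box or its wheels with over 40 N (contact force between any of the fingers, the arm and timer_box above 40 N).
It fails at once if a bystander is moved by more than 20 mm (distance of any of findings_jar, pliers, needle_file, ring_clamp, polish_bar, bench_block from where it was at the start of the episode above 0.02 m).
It also fails if it takes over 64 s, if anything falls off the work surface, if the arm or the gripper's body presses on something with over 40 N, if the wrist force passes 120 N, or if a joint passes its speed limit or range.

## Working session

There is one attempt and no reset: what is moved stays moved. The work goes in short steps, Python scripts to look and compute and a tool call to move; the robot and the scene stay as the last step left them, time stands still between calls to the robot, and variables do not carry over. Pictures are saved under pics/ and viewed, and the job is handed in when it is done.

Besides the shell and the picture viewer there is one more tool, called after "Emit:" as name(argument=value, ...), one argument or row to a line, values as JSON. arm_command: Moves the arm, as the interface text tells. Its arguments: {"type":"object","properties":{"deltas":{"type":"array","items":{"type":"array","items":{"type":"number"}}},"hand":{"type":"number"}},"required":["deltas"]}

```bash
mkdir -p pics
python3 - <<'E'
from workcell import ctrl
import cv2
o=ctrl.get_obs(); print(o)
print(ctrl.nose_length)
for n in ("top","side","wrist"):
    c=ctrl.get_calibration(n); print(n,c)
    im=ctrl.get_image(n); cv2.imwrite(f"pics/{n}0.png",cv2.cvtColor(im,cv2.COLOR_RGB2BGR))
E
```

```text
{'t': 0.0, 'qpos': array([-1.31595751e+00,  4.23850615e-01,  1.63069449e+00, -2.68710258e-05,
        1.08859147e+00, -1.89557879e-02]), 'qvel': array([ 2.39355054e-03,  9.55664123e-05, -6.60499575e-04,  1.44372058e-03,
        7.28685688e-04, -4.55097088e-04]), 'joint_torque': array([-2.40877627e-03, -5.44633448e+01, -2.73673189e+01,  6.42096880e-02,
        2.27437005e-02, -1.38492123e-04]), 'ee_pos': array([ 168.90484794, -601.20196579,  246.89379896]), 'orientation': array([ 2.07537093,  0.28754699, -2.07580108]), 'ft_force': array([-0.51298518, -0.06950579, -0.12008126]), 'moment': array([0.00841771, 0.04466555, 0.02806916]), 'width': 87.7614861477565}
25.0
top {'fx': 529.0821895187253, 'fy': 529.0821895187253, 'cx': 278.8416487924353, 'cy': 215.00878249210004, 'R': array([[ 0.02538465, -0.99964438,  0.00816868],
       [-0.99423493, -0.02609712, -0.10399928],
       [ 0.10417547, -0.0054816 , -0.99454383]]), 't': array([ 20.5533564 , 533.76664108, 890.5046666 ])}
side {'fx': 445.1708518176502, 'fy': 445.1708518176502, 'cx': 276.5448577981829, 'cy': 208.75554394093092, 'R': array([[-0.95659358, -0.29116245, -0.01237536],
       [-0.22204489,  0.75570018, -0.61612767],
       [ 0.1887453 , -0.58663589, -0.78754907]]), 't': array([518.24024347, 135.92052118, 794.02278627])}
wrist {'fx': 325.19226210127806, 'fy': 325.19226210127806, 'cx': 278.3807401707592, 'cy': 209.404724892001, 'R': array([[ 2.70571733e-01, -9.62699621e-01, -6.14386512e-04],
       [-9.32710871e-01, -2.62301182e-01,  2.47484387e-01],
       [-2.38414280e-01, -6.63892346e-02, -9.68891687e-01]]), 't': array([-623.67570224,  -30.27722833,  388.52839024])}
```

View pics/top0.png

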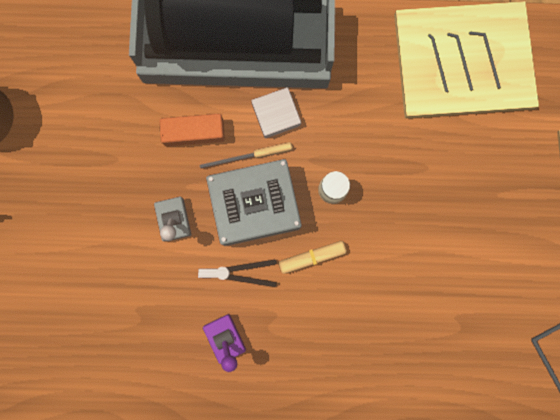

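View pics/side0.png

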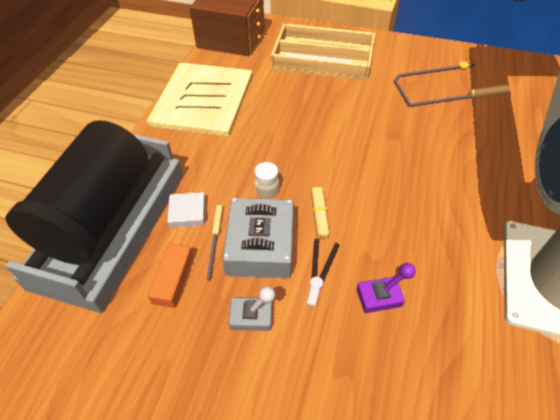

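View pics/wrist0.png

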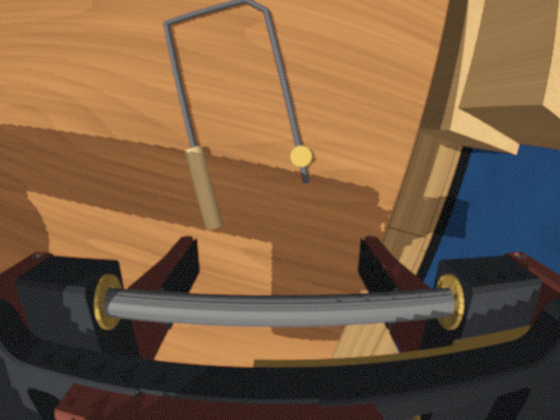

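The top view has two lever blocks: the grey one at (172,220), beside the box on its left, and the purple look-alike at (225,342). The grey one fits the description. The timer box is centred near (254,202), with the jar at (335,187) on the other side. I'll enlarge to confirm.

Run:
```python
import cv2
im=cv2.imread('pics/top0.png')
cv2.imwrite('pics/top0c.png',cv2.resize(im[150:260,145:305],None,fx=5,fy=5,interpolation=cv2.INTER_CUBIC))
im=cv2.imread('pics/side0.png')
cv2.imwrite('pics/side0c.png',cv2.resize(im[190:335,215:325],None,fx=4,fy=4,interpolation=cv2.INTER_CUBIC))
```

```text
(no output)
```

View pics/top0c.png

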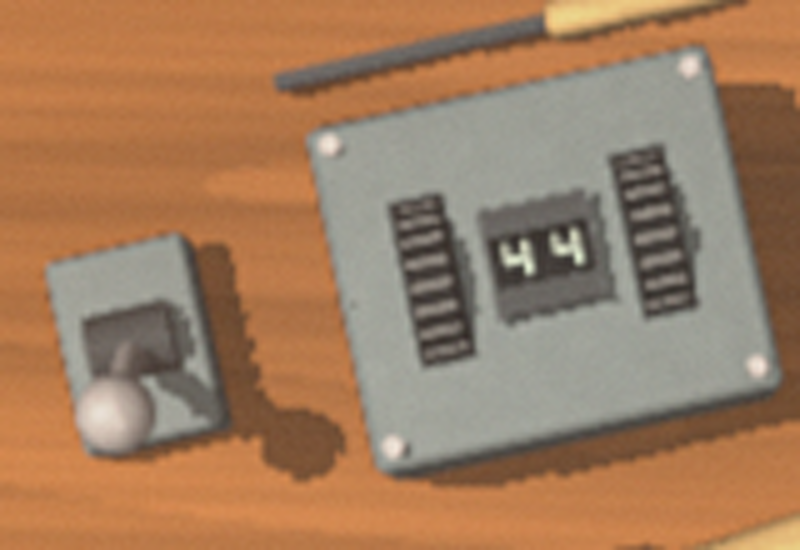

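View pics/side0c.png

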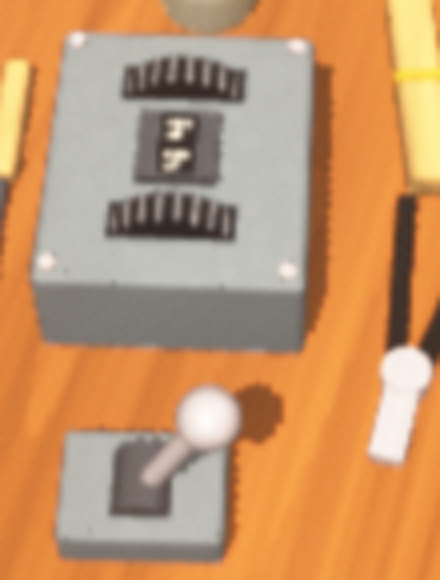

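The crop shows the window reading 44. The grey lever's ball is at about (168,233) in the full top image, leaning towards the robot. The grey block is the right one: it's beside the box and not purple. Next I'll fit the poses.

```bash
cat > h.py <<'E'
import numpy as np, cv2
from scipy.optimize import least_squares
from scipy.spatial.transform import Rotation as Ro
from workcell import ctrl
def proj(c,X):
    p=c['R']@np.asarray(X,float)+c['t']; return np.array([c['fx']*p[0]/p[2]+c['cx'],c['fy']*p[1]/p[2]+c['cy']])
def w(p,X):
    c,s=np.cos(p[2]),np.sin(p[2]); return np.array([p[0]+c*X[0]-s*X[1],p[1]+s*X[0]+c*X[1],X[2]])
E
python3 - <<'E'
from h import *
T=ctrl.get_calibration('top');S=ctrl.get_calibration('side')
tf=lambda a:np.array(a)/5+[145-.4,150-.4]
sf=lambda a:np.array(a)/4+[215-.4,190-.4]
def fit(ptsT,ptsS,hx,hy,h,init):
    loc=[(hx,hy,h),(hx,-hy,h),(-hx,-hy,h),(-hx,hy,h)]
    def r(p,use=(1,1)):
        e=[]
        for l,a,b in zip(loc,ptsT,ptsS):
            if use[0]: e.append(proj(T,w(p,l))-tf(a))
            if use[1]: e.append(proj(S,w(p,l))-sf(b))
        return np.concatenate(e)
    for use in((1,1),(1,0),(0,1)):
        s=least_squares(r,init,args=(use,)); print(use,s.x.round(3),np.abs(s.fun).max().round(2))
fit([(308,133),(707,47),(778,388),(382,472)],[(64,32),(315,38),(303,288),(37,283)],60,70,60,[560,0,0])
fit([(47,265),(182,234),(225,422),(88,455)],[(65,433),(226,436),(223,545),(57,543)],35,25,25,[560,150,0])
f=lambda X:np.concatenate([proj(T,X)-tf((115,413)),proj(S,X)-sf((208,415))])
s=least_squares(f,[500,150,80]);print(s.x,s.fun)
E
```

```text
(1, 1) [ 5.52149e+02  7.57860e+01 -3.60000e-01] 43.01
(1, 0) [5.51638e+02 7.77700e+01 2.39000e-01] 1.64
(0, 1) [549.639  77.518  -1.322] 7.28
(1, 1) [ 5.22052e+02  2.19914e+02 -5.17000e-01] 24.27
(1, 0) [5.22688e+02 2.20189e+02 2.62000e-01] 0.82
(0, 1) [520.37  219.727  -1.276] 6.47
[492.99469823 212.54283627  90.75861885] [ 0.09279753  0.61948872 -0.5982112  -0.08916987]
```

Run:
```python
from h import *
T=ctrl.get_calibration('top');S=ctrl.get_calibration('side')
tf=lambda a:np.array(a)/5+[145-.4,150-.4]
sf=lambda a:np.array(a)/4+[215-.4,190-.4]
def fit(ptsT,ptsS,hx,hy,h,init):
    loc=[(hx,hy,h),(hx,-hy,h),(-hx,-hy,h),(-hx,hy,h)]
    def r(p,use=(1,1)):
        e=[]
        for l,a,b in zip(loc,ptsT,ptsS):
            if use[0]: e.append(proj(T,w(p,l))-tf(a))
            if use[1]: e.append(proj(S,w(p,l))-sf(b))
        return np.concatenate(e)
    for use in((1,1),(1,0),(0,1)):
        s=least_squares(r,init,args=(use,)); print(use,s.x.round(3),np.abs(s.fun).max().round(2))
        if use==(1,1): P=s.x
    return P
P=fit([(308,133),(707,47),(778,388),(382,472)],[(37,283),(64,32),(315,38),(303,288)],60,70,60,[560,0,0])
Q=fit([(47,265),(182,234),(225,422),(88,455)],[(57,543),(65,433),(226,436),(223,545)],35,25,25,[560,150,0])
for l in((0,38,74),(0,-38,74),(0,0,67)): print(l,w(P,l).round(1))
for a in(-.5,-.45,-.4,.3,.5): print(a,w(Q,(70*np.sin(a),0,22+70*np.cos(a))).round(1))
o=ctrl.get_obs(); print(Ro.from_rotvec(o['orientation']).as_matrix().round(3))
```

```text
(1, 1) [5.50743e+02 7.71920e+01 2.47000e-01] 2.69
(1, 0) [5.51638e+02 7.77700e+01 2.39000e-01] 1.64
(0, 1) [5.49817e+02 7.64400e+01 2.57000e-01] 1.73
(1, 1) [5.21388e+02 2.20295e+02 2.70000e-01] 1.52
(1, 0) [5.22688e+02 2.20189e+02 2.62000e-01] 0.82
(0, 1) [5.20134e+02 2.20528e+02 2.77000e-01] 0.75
(0, 38, 74) [541.5 114.   74. ]
(0, -38, 74) [560.   40.3  74. ]
(0, 0, 67) [550.7  77.2  67. ]
-0.5 [489.  211.4  83.4]
-0.45 [492.  212.2  85. ]
-0.4 [495.1 213.   86.5]
0.3 [541.3 225.8  88.9]
0.5 [553.7 229.2  83.4]
[[-0.     0.27  -0.963]
 [ 0.001 -0.963 -0.27 ]
 [-1.    -0.001 -0.   ]]
```

Emit:
arm_command(
  deltas=[
    [0, -0.0294, -0.0276, 0.0026],
    [0, -0.0294, -0.0276, 0.0026],
    [0, -0.0294, -0.0276, 0.0026],
    [0, -0.0294, -0.0276, 0.0026],
    [0, -0.0294, -0.0276, 0.0026],
    [0, -0.0294, -0.0276, 0.0026],
    [0, -0.0294, -0.0276, 0.0026],
    [0, -0.0294, -0.0276, 0.0026],
    [0, -0.0294, -0.0276, 0.0026],
    [0, -0.0294, -0.0276, 0.0026],
  ],
  hand=0,
)

```text
t: 1.15
ee_pos: [363.1, -236.7, 245.2]
orientation: [2.095, 0.252, -2.096]
ft_force: [0.7, -0.0, 0.5]
width: 11.2
```

```bash
cat >> h.py <<'E'
P=np.array([550.74,77.19,0.247]);Q=np.array([521.39,220.3,0.27])
def rel(X,yaw=P[2]):
    o=ctrl.get_obs(); R=Ro.from_rotvec(o['orientation']).as_matrix()
    d=R.T@(np.asarray(X)-o['ee_pos']); a=np.arctan2(-R[1,2],-R[0,2])
    print('pos',o['ee_pos'].round(2),'F',o['ft_force'].round(2),'w',round(o['width'],1),'tilt',R[:,0].round(4),'t',round(o['t'],2))
    print('tool delta',d.round(1),'yaw',a.round(4),'turn',(a-yaw).round(4))
E
python3 -c "
from h import *
rel(w(P,(-12,38,74+25+40)))"
```

```text
pos [ 363.12 -236.7   245.22] F [ 0.72 -0.03  0.47] w 11.2 tilt [-6.0e-04  1.1e-03 -1.0e+00] t 1.15
tool delta [ 106.5 -298.6 -244. ] yaw 0.2378 turn -0.0092
```

Emit:
arm_command(
  deltas=[
    [0, -0.0325, -0.0265, -0.001],
    [0, -0.0325, -0.0265, -0.001],
    [0, -0.0325, -0.0265, -0.001],
    [0, -0.0325, -0.0265, -0.001],
    [0, -0.0325, -0.0265, -0.001],
    [0, -0.0325, -0.0265, -0.001],
    [0.02, -0.0325, -0.0265, -0.001],
    [0.03, -0.0325, -0.0265, -0.001],
    [0.03, -0.0325, -0.0265, -0.001],
    [0.02, 0, 0, 0],
  ],
)

```text
t: 2.15
ee_pos: [531.9, 119.6, 149.9]
orientation: [2.101, 0.264, -2.075]
ft_force: [0.5, -0.4, 0.1]
width: 0.1
```

Run:
```python
from h import *
rel(w(P,(-12,38,74+25+15)))
cv2.imwrite('pics/s1.png',ctrl.get_image('side')[150:350,180:360,::-1].repeat(4,0).repeat(4,1)[:600])
cv2.imwrite('pics/w1.png',ctrl.get_image('wrist')[...,::-1])
```

```text
pos [531.91 119.63 149.87] F [ 0.46 -0.37  0.11] w 0.1 tilt [ 0.0123  0.0022 -0.9999] t 2.15
tool delta [35.8  7.7  4.6] yaw 0.2512 turn 0.0042
```

View pics/s1.png

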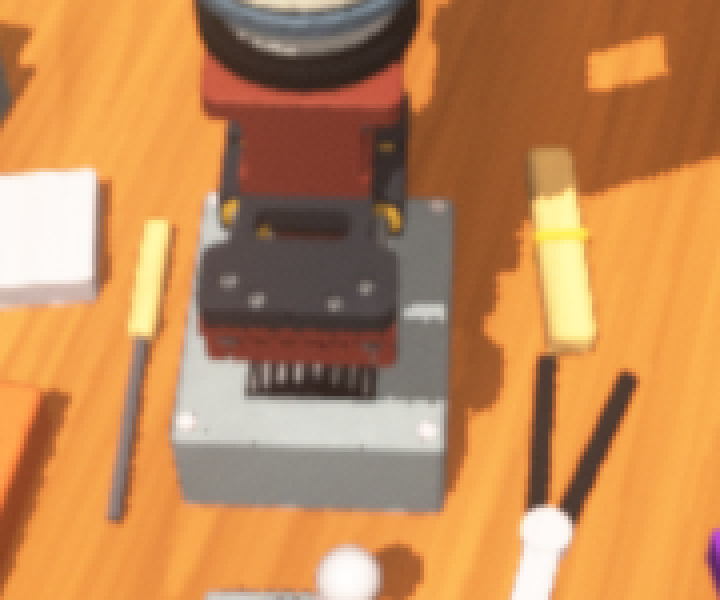

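View pics/w1.png

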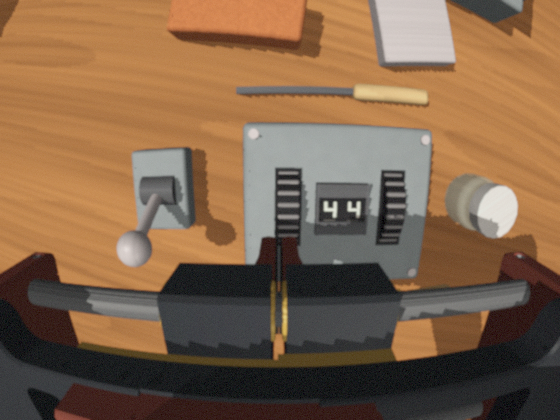

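The wrist view shows the digits 4 and 4 at (330–355,209) and the fingertips at about (278,245), just in front of the left wheel (288,205). Descending next.

Emit:
arm_command(
  deltas=[
    [0.012, 0.004, 0.003, 0],
    [0.012, 0.004, 0.002, 0],
    [0.012, 0, 0, 0],
    [0, 0, 0, 0],
    [0, 0, 0, 0],
  ],
)

```text
t: 2.75
ee_pos: [525.6, 104.1, 111.9]
orientation: [2.098, 0.258, -2.083]
ft_force: [0.0, 1.1, 0.1]
width: 0.3
```

Run:
```python
from h import *
rel(w(P,(-12,38,74+25)))
cv2.imwrite('pics/w2.png',ctrl.get_image('wrist')[100:300,180:460,::-1].repeat(2,0).repeat(2,1))
```

```text
pos [525.63 104.1  111.92] F [0.04 1.07 0.12] w 0.3 tilt [ 6.9e-03  2.0e-04 -1.0e+00] t 2.75
tool delta [12.9 -5.8 -5.7] yaw 0.2459 turn -0.0011
```

View pics/w2.png

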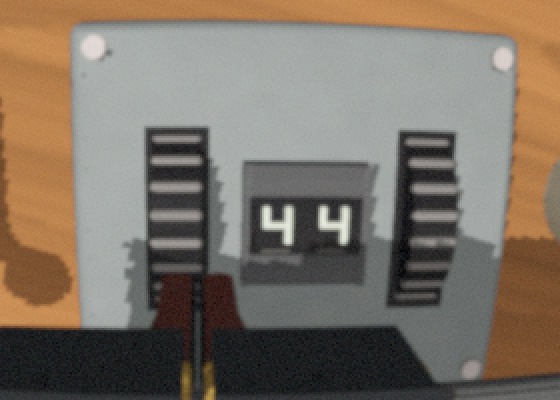

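Emit:
arm_command(
  deltas=[
    [0.004, -0.003, -0.003, 0],
    [0.002, -0.0015, -0.0015, 0],
    [0, 0, 0, 0],
    [0, 0, 0, 0],
  ],
)

```text
t: 3.2
ee_pos: [530.4, 110.3, 106.9]
orientation: [2.101, 0.258, -2.08]
ft_force: [0.1, -0.4, 0.0]
width: 0.5
```

Run:
```python
from h import *
rel(w(P,(-12,38,74+25)))
```

```text
pos [530.36 110.33 106.92] F [ 0.09 -0.42  0.  ] w 0.5 tilt [ 9.8e-03  8.0e-04 -1.0e+00] t 3.2
tool delta [ 7.9 -0.9  0.4] yaw 0.2458 turn -0.0012
```

Emit:
arm_command(
  deltas=[
    [0.003, -0.0005, 0, 0],
    [0.002, 0, 0, 0],
    [0.001, 0, 0, 0],
    [0, 0, 0, 0],
  ],
)

```text
t: 3.6
ee_pos: [530.3, 111.1, 100.6]
orientation: [2.101, 0.258, -2.08]
ft_force: [0.2, 0.4, -0.9]
width: 0.3
```

Emit:
arm_command(
  deltas=[
    [0.001, 0, 0, 0],
    [0, 0, 0, 0],
  ],
)

```text
t: 3.8
ee_pos: [530.2, 111.1, 99.4]
orientation: [2.101, 0.258, -2.08]
ft_force: [0.3, 0.0, -0.4]
width: 0.6
```

Emit:
arm_command(
  deltas=[
    [0.001, 0, 0, 0],
  ],
)

```text
t: 3.9
ee_pos: [530.4, 111.1, 98.6]
orientation: [2.101, 0.258, -2.08]
ft_force: [-2.1, 0.2, 5.9]
width: 0.3
```

Emit:
arm_command(
  deltas=[
    [0.001, 0, 0, 0],
  ],
)

```text
t: 4.0
ee_pos: [530.8, 111.1, 98.2]
orientation: [2.102, 0.258, -2.079]
ft_force: [-2.3, -0.4, 12.5]
width: 0.4
```

Emit:
arm_command(
  deltas=[
    [0.001, 0, 0, 0],
  ],
)

```text
t: 4.1
ee_pos: [531.3, 111.3, 98.2]
orientation: [2.103, 0.258, -2.078]
ft_force: [-2.3, 0.5, 13.7]
width: -0.2
```

Emit:
arm_command(
  deltas=[
    [0.0006, 0, -0.003, 0],
    [0.0006, 0, -0.003, 0],
    [0.0006, 0, -0.003, 0],
  ],
)

```text
t: 4.4
ee_pos: [541.8, 113.8, 98.9]
orientation: [2.108, 0.259, -2.074]
ft_force: [-1.0, -0.4, 3.9]
width: 0.6
```

Run:
```python
from h import *
rel(w(P,(10,38,74+25)))
cv2.imwrite('pics/w3.png',ctrl.get_image('wrist')[100:300,180:460,::-1].repeat(2,0).repeat(2,1))
```

```text
pos [541.77 113.85  98.89] F [-0.98 -0.37  3.89] w 0.6 tilt [ 0.0161  0.0022 -0.9999] t 4.4
tool delta [ 0.1 -0.3 -9.7] yaw 0.246 turn -0.001
```

View pics/w3.png

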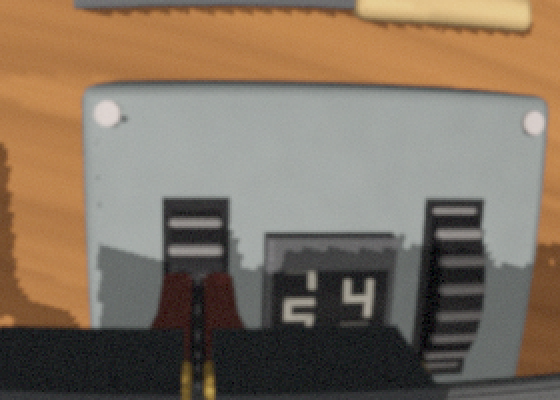

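The left drum is turning with the finger: a 5 is rolling in at about (298,310) and the press is about 4 N. Continuing.

Emit:
arm_command(
  deltas=[
    [0.0009, 0, -0.0025, 0],
    [0.0009, 0, -0.0025, 0],
    [0.0007, 0, -0.0025, 0],
  ],
)

```text
t: 4.75
ee_pos: [552.0, 116.4, 98.8]
orientation: [2.114, 0.259, -2.068]
ft_force: [-1.1, -0.0, 6.1]
width: 0.7
```

Run:
```python
from h import *
rel(w(P,(10,38,74+25)))
cv2.imwrite('pics/w4.png',ctrl.get_image('wrist')[100:300,180:460,::-1].repeat(2,0).repeat(2,1))
```

```text
pos [552.01 116.36  98.76] F [-1.15 -0.02  6.06] w 0.7 tilt [ 0.0217  0.0035 -0.9998] t 4.75
tool delta [-0.3 -0.3  0.8] yaw 0.2458 turn -0.0012
```

View pics/w4.png

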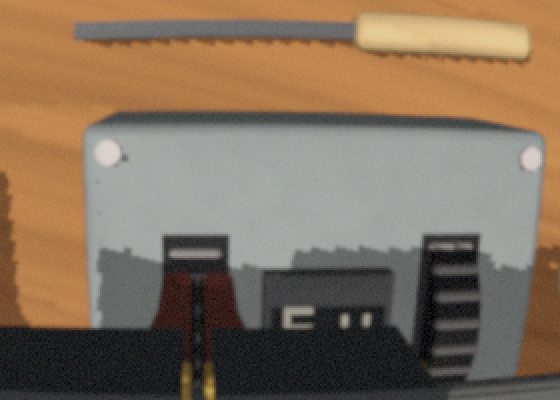

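The 5 is now about level with the units 4. I'll lift and go back for a second stroke.

Emit:
arm_command(
  deltas=[
    [-0.004, 0, 0, 0],
    [-0.004, 0, 0, 0],
    [0, 0, 0.006, 0],
    [0, 0, 0.006, 0],
    [0, 0, 0.006, 0],
    [0, 0, 0, 0],
    [0, 0, 0, 0],
  ],
)

```text
t: 5.5
ee_pos: [531.5, 111.2, 106.1]
orientation: [2.112, 0.259, -2.07]
ft_force: [0.4, -0.3, 0.6]
width: 0.4
```

Run:
```python
from h import *
rel(w(P,(-12,38,74+25)))
cv2.imwrite('pics/w5.png',ctrl.get_image('wrist')[100:300,180:460,::-1].repeat(2,0).repeat(2,1))
```

```text
pos [531.51 111.22 106.07] F [ 0.38 -0.25  0.62] w 0.4 tilt [ 0.0197  0.0031 -0.9998] t 5.5
tool delta [ 7.  -0.3  1.8] yaw 0.2458 turn -0.0012
```

View pics/w5.png

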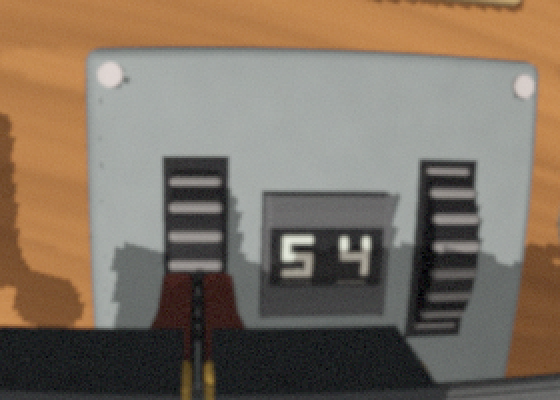

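The window now reads 54, squarely. Second stroke.

Emit:
arm_command(
  deltas=[
    [0.003, 0, 0.001, 0],
    [0.002, 0, 0, 0],
    [0.001, 0, 0, 0],
    [0, 0, 0, 0],
  ],
)

```text
t: 5.95
ee_pos: [530.9, 111.1, 99.3]
orientation: [2.112, 0.259, -2.07]
ft_force: [-0.2, 0.5, 1.4]
width: 0.7
```

Emit:
arm_command(
  deltas=[
    [0.001, 0, 0, 0],
  ],
)

```text
t: 6.05
ee_pos: [531.1, 111.1, 98.2]
orientation: [2.112, 0.259, -2.07]
ft_force: [-0.1, -0.1, 1.9]
width: 0.3
```

Emit:
arm_command(
  deltas=[
    [0.0009, 0, 0, 0],
  ],
)

```text
t: 6.15
ee_pos: [531.5, 111.2, 97.9]
orientation: [2.113, 0.259, -2.069]
ft_force: [-4.4, -0.7, 14.1]
width: 0.0
```

Emit:
arm_command(
  deltas=[
    [0.0009, 0, -0.002, 0],
    [0.0009, 0, -0.0025, 0],
    [0.0009, 0, -0.0025, 0],
  ],
)

```text
t: 6.45
ee_pos: [540.6, 113.4, 98.7]
orientation: [2.118, 0.259, -2.064]
ft_force: [0.1, 0.1, 5.6]
width: 0.8
```

Emit:
arm_command(
  deltas=[
    [0.0009, 0, -0.0025, 0],
    [0.0009, 0, -0.0025, 0],
    [0.0009, 0, -0.0025, 0],
  ],
)

```text
t: 6.75
ee_pos: [551.1, 116.0, 98.9]
orientation: [2.125, 0.26, -2.057]
ft_force: [-1.1, 0.3, 4.1]
width: 0.5
```

Run:
```python
from h import *
rel(w(P,(10,38,74+25)))
cv2.imwrite('pics/w6.png',ctrl.get_image('wrist')[100:300,180:460,::-1].repeat(2,0).repeat(2,1))
```

```text
pos [551.07 116.05  98.86] F [-1.08  0.26  4.08] w 0.5 tilt [ 0.0317  0.0057 -0.9995] t 6.75
tool delta [-0.1 -0.4 -0.2] yaw 0.2457 turn -0.0013
```

View pics/w6.png

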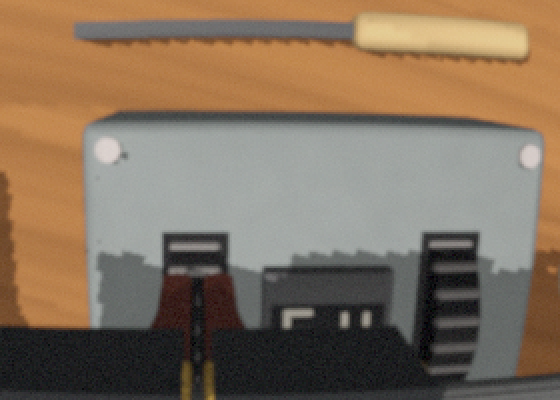

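The next digit's top edge is level with the units digit. I'll lift and check.

Emit:
arm_command(
  deltas=[
    [-0.005, 0, 0, 0],
    [-0.007, 0, 0, 0],
    [-0.004, 0, 0.006, 0],
    [0, 0, 0.006, 0],
    [0, 0.002, 0.004, 0],
    [0, 0.002, 0, 0],
    [0, 0, 0, 0],
  ],
)

```text
t: 7.5
ee_pos: [533.1, 107.1, 114.9]
orientation: [2.122, 0.26, -2.06]
ft_force: [-0.9, -0.4, -0.2]
width: 0.4
```

Run:
```python
from h import *
rel(w(P,(12,-38,74+25)))
cv2.imwrite('pics/w7.png',ctrl.get_image('wrist')[100:300,180:460,::-1].repeat(2,0).repeat(2,1))
```

```text
pos [533.08 107.15 114.92] F [-0.92 -0.44 -0.18] w 0.4 tilt [ 0.0293  0.0051 -0.9996] t 7.5
tool delta [ 16.7  71.3 -21.4] yaw 0.2458 turn -0.0012
```

View pics/w7.png

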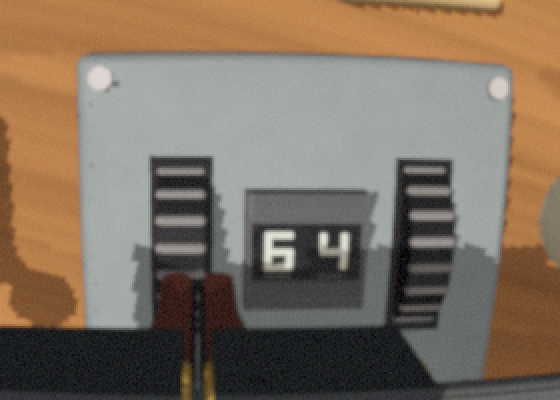

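The window reads 64. Moving over the right wheel, starting on its far side.

Emit:
arm_command(
  deltas=[
    [0, 0.015, -0.005, 0],
    [0, 0.02, -0.006, 0],
    [0, 0.02, -0.005, 0],
    [0, 0.01, -0.003, 0],
    [0, 0, 0, 0],
    [0, 0, 0, 0],
    [0, 0, 0, 0],
  ],
)

```text
t: 8.25
ee_pos: [570.7, 44.2, 115.0]
orientation: [2.122, 0.26, -2.06]
ft_force: [-0.2, 0.3, 0.6]
width: 0.9
```

Run:
```python
from h import *
rel(w(P,(12,-38,74+25)))
```

```text
pos [570.73  44.25 114.98] F [-0.2   0.3   0.63] w 0.9 tilt [ 0.0294  0.0049 -0.9996] t 8.25
tool delta [16.   1.1 -0.2] yaw 0.246 turn -0.001
```

Emit:
arm_command(
  deltas=[
    [0.006, 0.001, 0, 0],
    [0.005, 0, 0, 0],
    [0.002, 0, 0, 0],
    [0.001, 0, 0, 0],
    [0, 0, 0, 0],
  ],
)

```text
t: 8.75
ee_pos: [570.0, 45.2, 99.2]
orientation: [2.119, 0.263, -2.06]
ft_force: [-0.4, -0.3, -0.0]
width: 0.4
```

Emit:
arm_command(
  deltas=[
    [0.0008, 0, 0, 0],
  ],
)

```text
t: 8.85
ee_pos: [570.3, 45.3, 98.6]
orientation: [2.119, 0.263, -2.059]
ft_force: [0.4, -1.1, 6.7]
width: 0.5
```

Emit:
arm_command(
  deltas=[
    [0.0008, 0, 0, 0],
  ],
)

```text
t: 8.95
ee_pos: [571.0, 45.4, 98.5]
orientation: [2.121, 0.263, -2.058]
ft_force: [-1.5, -0.1, 8.5]
width: 0.5
```

Emit:
arm_command(
  deltas=[
    [0.0009, 0, 0.003, 0],
    [0.0009, 0, 0.003, 0],
    [0.0009, 0, 0.003, 0],
  ],
)

```text
t: 9.25
ee_pos: [567.3, 44.3, 99.0]
orientation: [2.133, 0.263, -2.046]
ft_force: [1.4, 2.0, 4.7]
width: 0.6
```

Emit:
arm_command(
  deltas=[
    [0.0009, 0, 0.0028, 0],
    [0.0009, 0, 0.0028, 0],
    [0.0009, 0, 0.0028, 0],
  ],
)

```text
t: 9.55
ee_pos: [562.5, 43.2, 98.9]
orientation: [2.143, 0.263, -2.037]
ft_force: [0.3, 1.8, 6.7]
width: 0.5
```

Run:
```python
from h import *
rel(w(P,(-10,-38,74+25)))
cv2.imwrite('pics/w8.png',ctrl.get_image('wrist')[100:300,180:460,::-1].repeat(2,0).repeat(2,1))
```

```text
pos [562.54  43.15  98.91] F [0.32 1.82 6.71] w 0.5 tilt [ 0.0492  0.0086 -0.9988] t 9.55
tool delta [-0.7  2.1 13.1] yaw 0.248 turn 0.001
```

View pics/w8.png

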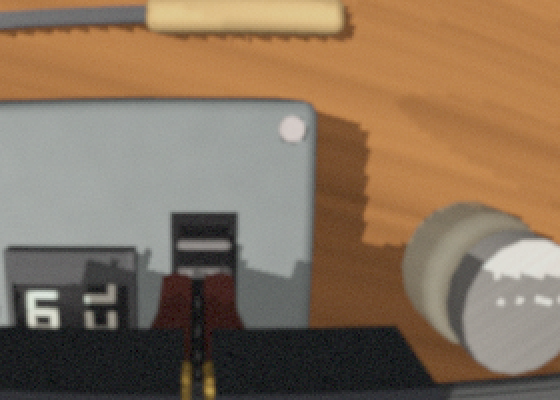

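The units drum is rolling towards 3, and the tilt is creeping up to 0.05 rad, which is tolerable. Continuing.

Emit:
arm_command(
  deltas=[
    [0.0008, 0, 0.003, 0],
    [0.0008, 0, 0.003, 0],
    [0.0008, 0, 0.003, 0],
    [0.0008, 0, 0.003, 0],
  ],
)

```text
t: 10.0
ee_pos: [553.4, 40.8, 98.4]
orientation: [2.15, 0.263, -2.03]
ft_force: [-0.7, 0.6, 6.8]
width: 0.3
```

Run:
```python
from h import *
rel(w(P,(-10,-38,74+25)))
cv2.imwrite('pics/w9.png',ctrl.get_image('wrist')[100:300,180:460,::-1].repeat(2,0).repeat(2,1))
```

```text
pos [553.41  40.83  98.4 ] F [-0.74  0.64  6.78] w 0.3 tilt [ 0.0563  0.0097 -0.9984] t 10.0
tool delta [-0.8  2.1  3.7] yaw 0.2479 turn 0.0009
```

View pics/w9.png

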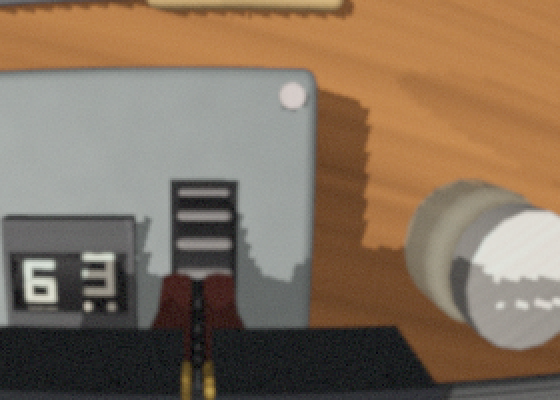

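The 3 is only slightly high, well within a third of a digit. I'll lift to let it click home and go back for the second stroke.

Emit:
arm_command(
  deltas=[
    [-0.005, 0, 0, 0],
    [-0.004, 0, 0, 0],
    [0, 0, -0.006, 0],
    [0, 0.001, -0.006, 0],
    [0, 0.001, -0.006, 0],
    [0, 0, 0, 0],
    [0, 0, 0, 0],
  ],
)

```text
t: 10.75
ee_pos: [572.0, 43.2, 109.0]
orientation: [2.149, 0.263, -2.031]
ft_force: [0.6, 0.2, 0.6]
width: 0.1
```

Run:
```python
from h import *
rel(w(P,(12,-38,74+25)))
cv2.imwrite('pics/w10.png',ctrl.get_image('wrist')[100:300,180:460,::-1].repeat(2,0).repeat(2,1))
```

```text
pos [572.02  43.17 108.98] F [0.58 0.23 0.59] w 0.1 tilt [ 0.0556  0.0094 -0.9984] t 10.75
tool delta [ 9.9 -0.2  0.9] yaw 0.248 turn 0.001
```

View pics/w10.png

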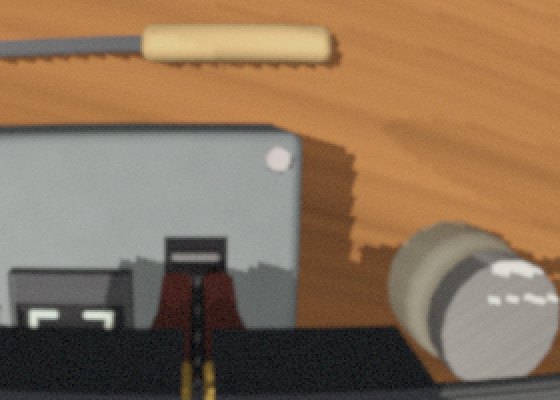

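The digits 6 and 3 are level. Second reverse stroke.

Emit:
arm_command(
  deltas=[
    [0.005, 0, 0.001, 0],
    [0.002, 0, 0, 0],
    [0.001, 0, 0, 0],
    [0, 0, 0, 0],
  ],
)

```text
t: 11.2
ee_pos: [570.6, 42.9, 99.7]
orientation: [2.148, 0.263, -2.032]
ft_force: [-0.1, -0.2, 1.6]
width: 0.4
```

Emit:
arm_command(
  deltas=[
    [0.0008, 0, 0, 0],
  ],
)

```text
t: 11.3
ee_pos: [570.9, 42.9, 99.1]
orientation: [2.148, 0.263, -2.031]
ft_force: [0.0, 0.4, 5.4]
width: 0.5
```

Emit:
arm_command(
  deltas=[
    [0.0008, 0, 0, 0],
  ],
)

```text
t: 11.4
ee_pos: [571.4, 43.0, 98.8]
orientation: [2.15, 0.263, -2.03]
ft_force: [-0.1, 0.6, 7.4]
width: 0.1
```

Emit:
arm_command(
  deltas=[
    [0.0009, 0, 0.003, 0],
    [0.0009, 0, 0.003, 0],
    [0.0009, 0, 0.003, 0],
    [0.0009, 0, 0.003, 0],
    [0.0009, 0, 0.003, 0],
  ],
)

```text
t: 11.9
ee_pos: [564.0, 41.1, 99.0]
orientation: [2.167, 0.263, -2.013]
ft_force: [-0.6, 1.8, 7.2]
width: 0.4
```

Emit:
arm_command(
  deltas=[
    [0.0009, 0, 0.003, 0],
    [0.0009, 0, 0.003, 0],
    [0.0009, 0, 0.003, 0],
  ],
)

```text
t: 12.2
ee_pos: [558.7, 39.7, 98.7]
orientation: [2.176, 0.263, -2.004]
ft_force: [-0.8, 1.5, 7.0]
width: 0.5
```

Run:
```python
from h import *
rel(w(P,(-10,-38,74+25)))
cv2.imwrite('pics/w11.png',ctrl.get_image('wrist')[100:300,180:460,::-1].repeat(2,0).repeat(2,1))
```

```text
pos [558.71  39.68  98.74] F [-0.84  1.46  7.01] w 0.5 tilt [ 0.0803  0.0135 -0.9967] t 12.2
tool delta [-1.  -0.3  8.5] yaw 0.247 turn -0.0
```

View pics/w11.png

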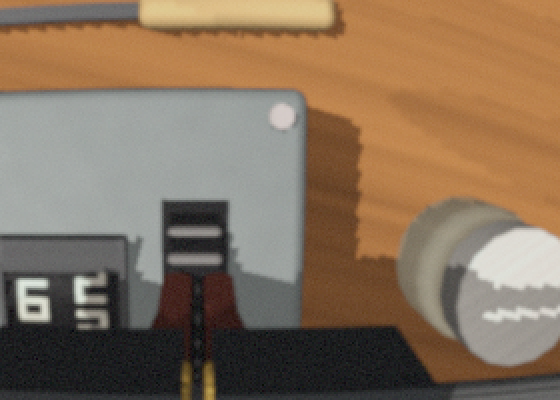

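The drum is about halfway between 3 and 2. Continuing.

Emit:
arm_command(
  deltas=[
    [0.0008, 0, 0.003, 0],
    [0.0008, 0, 0.003, 0],
    [0.0008, 0, 0.003, 0],
    [0.0008, 0, 0.003, 0],
  ],
)

```text
t: 12.65
ee_pos: [550.0, 37.4, 98.0]
orientation: [2.184, 0.263, -1.996]
ft_force: [0.2, 1.2, 7.1]
width: 0.5
```

Run:
```python
from h import *
rel(w(P,(-10,-38,74+25)))
cv2.imwrite('pics/w12.png',ctrl.get_image('wrist')[100:300,180:460,::-1].repeat(2,0).repeat(2,1))
```

```text
pos [549.99  37.37  98.01] F [0.17 1.18 7.14] w 0.5 tilt [ 0.0881  0.0146 -0.996 ] t 12.65
tool delta [-0.9 -0.4 -0.6] yaw 0.2468 turn -0.0002
```

View pics/w12.png

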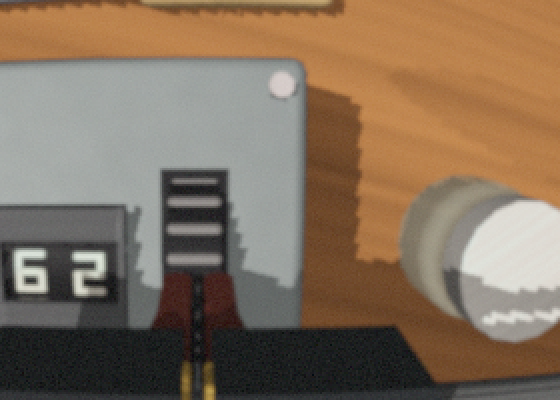

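The window reads 62 and the digits are level. Lifting clear, then heading to a spot in front of the lever.

Emit:
arm_command(
  deltas=[
    [-0.006, 0, 0, 0],
    [-0.015, 0, 0, 0],
    [-0.02, 0, 0, 0],
    [-0.02, 0, 0, 0],
    [0, 0, 0, 0],
    [0, 0, 0, 0],
  ],
)

```text
t: 13.3
ee_pos: [543.5, 36.3, 163.8]
orientation: [2.184, 0.263, -1.996]
ft_force: [-0.1, 0.1, 0.7]
width: 0.4
```

Run:
```python
from h import *
rel(w(Q,(-70,0,165)),Q[2])
cv2.imwrite('pics/w13.png',ctrl.get_image('wrist')[...,::-1])
im=ctrl.get_image('top')[150:260,145:305,::-1]; cv2.imwrite('pics/top13.png',cv2.resize(im,None,fx=5,fy=5))
```

```text
pos [543.52  36.3  163.77] F [-0.13  0.1   0.73] w 0.4 tilt [ 0.088   0.0144 -0.996 ] t 13.3
tool delta [  -6.7 -182.2   46.2] yaw 0.2469 turn -0.0231
```

View pics/w13.png

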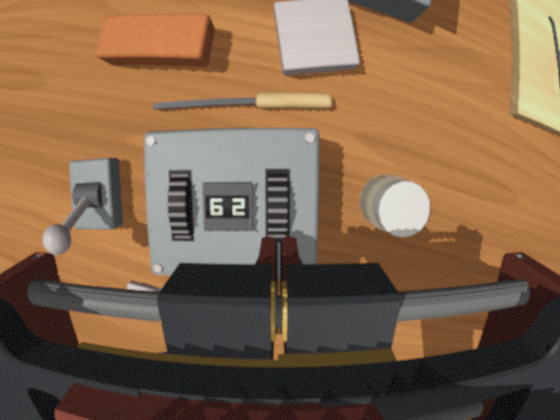

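The wrist view shows 62 squarely in the window at (228,206), with the lever still off (ball at 57,239). Moving to the lever.

Emit:
arm_command(
  deltas=[
    [-0.003, -0.02, 0.012, -0.006],
    [-0.002, -0.028, 0.012, -0.006],
    [-0.002, -0.028, 0.008, -0.006],
    [0, -0.028, 0.005, -0.003],
    [0, -0.028, 0.004, 0],
    [0, -0.02, 0, 0],
    [0, -0.01, 0, 0],
    [0, 0, 0, 0],
    [0, 0, 0, 0],
    [0, 0, 0, 0],
  ],
)

```text
t: 14.4
ee_pos: [455.9, 184.7, 157.6]
orientation: [2.157, 0.278, -1.998]
ft_force: [-0.3, -0.3, -0.1]
width: 0.5
```

Run:
```python
from h import *
rel(w(Q,(-70,0,98)),Q[2])
cv2.imwrite('pics/w14.png',ctrl.get_image('wrist')[...,::-1])
im=ctrl.get_image('side')[200:350,200:360,::-1]; cv2.imwrite('pics/s14.png',cv2.resize(im,None,fx=4,fy=4))
```

```text
pos [455.91 184.72 157.57] F [-0.32 -0.31 -0.14] w 0.5 tilt [ 0.0751  0.01   -0.9971] t 14.4
tool delta [ 59.4 -17.4   1.9] yaw 0.2667 turn -0.0033
```

View pics/w14.png

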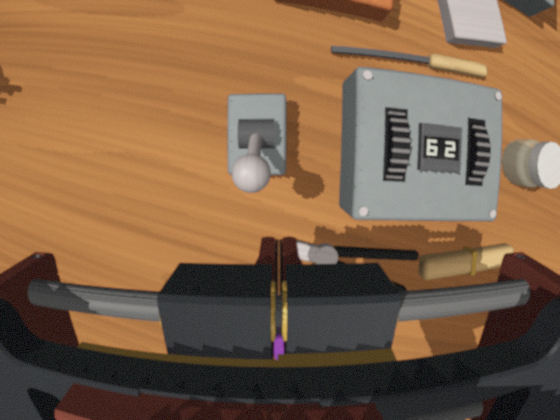

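View pics/s14.png

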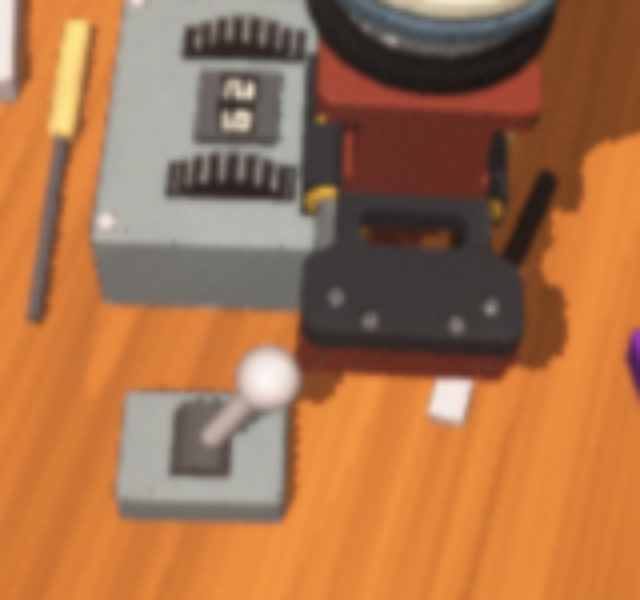

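The fingers are in front of the lever and off by about 17 mm sideways; the ball is at (250,172). Aligning and lowering to ball height.

Emit:
arm_command(
  deltas=[
    [0, -0.008, 0.002, 0],
    [0.01, -0.006, 0, 0],
    [0.02, -0.002, 0, 0],
    [0.018, 0, 0, 0],
    [0.006, 0, 0, 0],
    [0, 0, 0, 0],
    [0, 0, 0, 0],
  ],
)

```text
t: 15.2
ee_pos: [454.3, 201.2, 100.7]
orientation: [2.161, 0.276, -1.998]
ft_force: [0.3, -0.1, -0.2]
width: 0.7
```

Run:
```python
from h import *
rel(w(Q,(10,0,98)),Q[2])
cv2.imwrite('pics/w15.png',ctrl.get_image('wrist')[...,::-1])
```

```text
pos [454.35 201.22 100.69] F [ 0.29 -0.13 -0.23] w 0.7 tilt [ 0.0767  0.0107 -0.997 ] t 15.2
tool delta [  8.8  -1.1 -79.3] yaw 0.2636 turn -0.0064
```

View pics/w15.png

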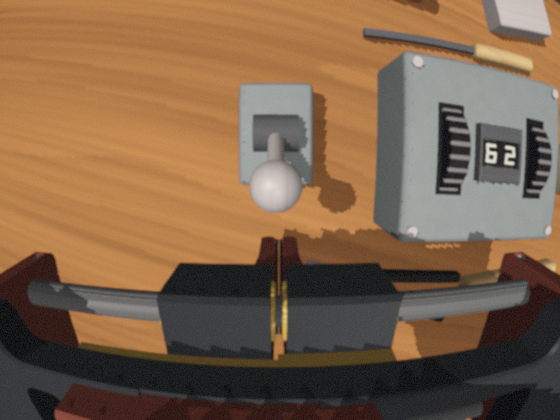

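Aligned: the ball at (275,187) is straight ahead of the fingers at (279,245). Pushing away from the robot.

Emit:
arm_command(
  deltas=[
    [0.001, 0, -0.008, 0],
    [0.001, 0, -0.008, 0],
    [0.001, 0, -0.008, 0],
    [0.001, 0, -0.008, 0],
    [0.001, 0, -0.008, 0],
    [0.001, 0, -0.008, 0],
  ],
)

```text
t: 15.85
ee_pos: [505.2, 214.9, 100.6]
orientation: [2.164, 0.276, -1.996]
ft_force: [-2.9, 0.7, 0.1]
width: 0.2
```

Run:
```python
from h import *
rel(w(Q,(10,0,98)),Q[2])
cv2.imwrite('pics/w16.png',ctrl.get_image('wrist')[...,::-1])
```

```text
pos [505.18 214.89 100.64] F [-2.88  0.72  0.1 ] w 0.2 tilt [ 0.0789  0.0117 -0.9968] t 15.85
tool delta [  4.8  -1.1 -26.8] yaw 0.2632 turn -0.0068
```

View pics/w16.png

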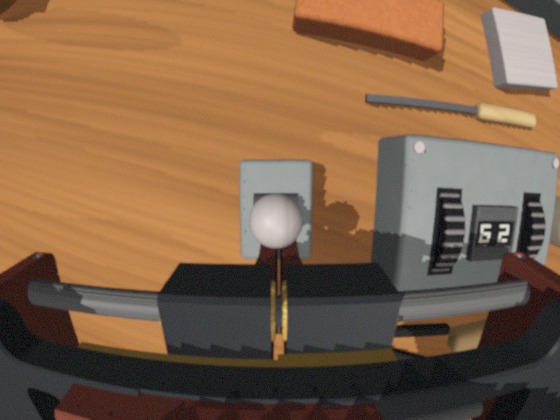

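The lever is near upright, with about 3 N of contact. Continuing towards the stop.

Emit:
arm_command(
  deltas=[
    [0.001, 0, -0.007, 0],
    [0.001, 0, -0.007, 0],
    [0.001, 0, -0.006, 0],
  ],
)

```text
t: 16.2
ee_pos: [527.0, 220.7, 98.7]
orientation: [2.164, 0.276, -1.996]
ft_force: [-1.9, -0.9, -1.6]
width: 0.5
```

Emit:
arm_command(
  deltas=[
    [0.0005, 0, -0.004, 0],
    [0, 0, -0.003, 0],
  ],
)

```text
t: 16.4
ee_pos: [531.1, 221.7, 97.7]
orientation: [2.155, 0.274, -2.005]
ft_force: [-15.1, -1.4, 10.0]
width: 0.8
```

The force rose to 15 N, which is the stop. Backing off and lifting.

Emit:
arm_command(
  deltas=[
    [0, 0, 0.005, 0],
    [-0.002, 0, 0.02, 0],
    [-0.01, 0, 0.03, 0],
    [-0.03, 0, 0.03, 0],
    [-0.03, 0, 0.03, 0],
    [-0.03, 0, 0.02, 0],
    [0, 0, 0, 0],
    [0, 0, 0, 0],
  ],
)

```text
t: 17.2
ee_pos: [392.0, 185.5, 192.1]
orientation: [2.163, 0.276, -1.998]
ft_force: [-0.4, 0.6, -0.4]
width: 0.4
```

Run:
```python
from h import *
rel(w(Q,(10,0,98)),Q[2])
cv2.imwrite('pics/w17.png',ctrl.get_image('wrist')[...,::-1])
im=ctrl.get_image('side')[190:335,180:360,::-1]; cv2.imwrite('pics/s17.png',cv2.resize(im,None,fx=4,fy=4))
cv2.imwrite('pics/t17.png',ctrl.get_image('top')[...,::-1])
```

```text
pos [391.95 185.48 192.13] F [-0.43  0.64 -0.45] w 0.4 tilt [ 0.078   0.0119 -0.9969] t 17.2
tool delta [ 105.1   -1.  -136.2] yaw 0.263 turn -0.007
```

View pics/w17.png

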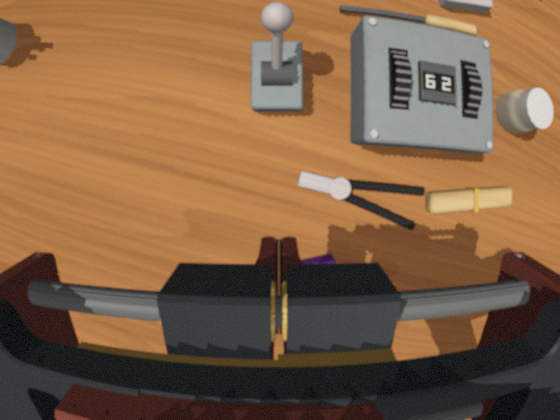

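View pics/s17.png

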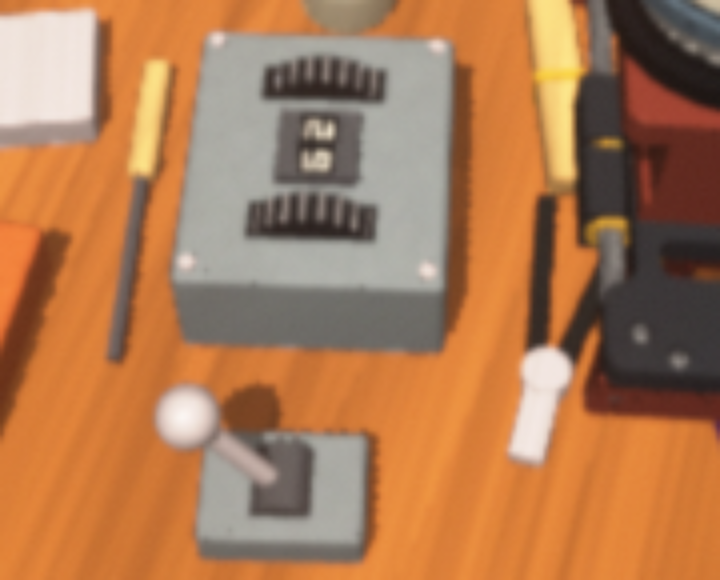

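View pics/t17.png

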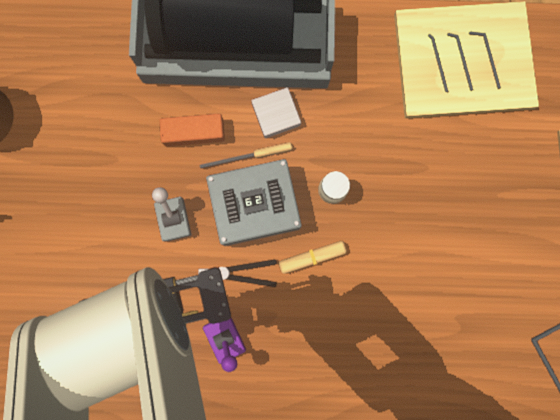

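The lever leans away (top view, ball at (160,195)), the window reads 62, and the bystanders are unmoved. One numerical check on the lever angle before I hand in.

Run:
```python
from h import *
T=ctrl.get_calibration('top');S=ctrl.get_calibration('side')
f=lambda X:np.concatenate([proj(T,X)-[160,195],proj(S,X)-[226.4,293.6]])
X=least_squares(f,[550,230,80]).x
d=X-[Q[0],Q[1],22]; a=np.arctan2(d[0]*np.cos(Q[2])+d[1]*np.sin(Q[2]),d[2]); print(X.round(1),'lever',(a+.5).round(2))
```

```text
[553.8 228.7  86.3] lever 0.98
```

```bash
python3 -c "
from workcell import ctrl
print(ctrl.close_job())"
```

```text
the job is handed in; nothing more can be done
None
```

The timer is set to 62 and the start lever is fully over; I handed the job in at about 17 s of the 64 s allowed.

- **Wheels:** they started at 44. I rolled the left one from 4 to 6 and the right one from 4 to 2, with two light strokes each. The force readings on the wheels peaked at about 14 N against the 40 N limit. That is slightly above the suggested 12 N, at three moments on the left wheel. The wrist and top pictures show 62 sitting squarely in the window.
- **Lever:** I pushed it away from the robot to its stop, where the reading was 15 N. The ball's position in the two fixed cameras puts it at about 0.98 rad.
- **At hand-in:** the arm was backed off and raised, with no contact force beyond noise. The bystanders and the purple look-alike look unmoved in the last top view.
- **What did not go to plan:** the tool picked up about 0.08 rad of tilt while pressing, which did no harm. No check failed or disagreed.

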